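# Hold a casting frame's corner square

## Task

The loose wall of the casting frame leans in on its corner pin. Pick up the triangular aluminium assembly square, lay it flat on the frame's baseboard inside the corner and press it home until one leg bears flush along the fixed wall and the other leg (not the gripper) has pushed the loose wall out to a right angle and bears flush along it. Finish while still gripping the square and pressing it firmly against both walls, ready for a colleague to screw the wall down; leave the clay model on the frame and the other things on the bench where they stand.

Things in the scene. Friction and masses are not known exactly. Their poses are not given: they have to be found in the camera images.
- square: Aluminium assembly square, a flat triangular frame 44 mm high, 0.36 to 0.54 kg, lying loose. Two legs at a right angle (170 mm long, 10 mm thick) and a diagonal brace (190 x 10 mm) to grip from above; the inside is open. Origin: mid-brace, half-way up. x, y: along the legs, from heel to free ends; z up. Brace along x = -y. Outer (working) faces of the legs: x = -80 mm, y = -80 mm.
- square_heel (a point): Point on the square's underside where its two outer faces would meet (the metal is cut off there over 16 mm). Axes as the square's.
- x_leg_end (a point): Free end of the square's x leg, on its outer face, half-way up (170 mm from the heel along x). Axes as the square's.
- y_leg_end (a point): Free end of the square's y leg, on its outer face, half-way up (170 mm from the heel along y). Axes as the square's.
- casting_frame: Plywood baseboard, 300 x 300 x 15 mm, screwed to the bench (place and yaw vary). Origin: centre of its underside; z up. On it stand a fixed wall along its y axis and a loose wall along its x axis, white boards 18 mm thick and 60 mm high (tops 75 mm above the bench), that meet at an inside corner.
- frame_corner (a point): The inside corner, on the top of the baseboard, where the walls' inner faces meet when square; 115 mm from the board's centre toward its -x and -y. x: along the squared loose wall, y: along the fixed wall, both leading away from the corner; z up. With the square home its heel is here, its axes along these: x leg on the loose wall, y leg on the fixed wall.
- fixed_wall: Fixed wall, 280 mm long, with two steel brackets outside. Origin at the inside corner, on the baseboard; y along the wall, z up; its inner face is x = 0 and the inside of the frame x > 0.
- loose_wall: Loose wall, 250 mm long, free at its far end; starts leaning in 0.09 to 0.21 rad (free end up to 55 mm inside). Origin at its corner pin, on the baseboard, at x = 11, y = -9 mm of frame_corner; x along the wall to the free end, z up; inner face y = +9 mm. Turns on the pin with steady friction, 0.3 N m (2 N at the end of the square's leg), no spring; can be pushed out past square by 0.15 rad.
- model_funnel: Terracotta funnel, the clay model, 82 mm wide, 90 mm high, standing loose on the baseboard in the quarter opposite the corner. Origin: centre of its underside. Leave it.
- spare_funnel: A second terracotta funnel of the same size on the bench beyond the square. Leave it.
- screw_tin: Open round steel tin of screws, 72 mm wide, 32 mm high. Leave it.
- soap_jar: White jar, 66 mm wide, 85 mm high. Leave it.
- hammer: Hammer lying on the bench right of the square. Leave it.
- screwdriver: Screwdriver lying on the bench near the robot, left. Leave it.
- throwing_pot: Terracotta pot, 124 mm wide, 130 mm high, left of the frame. Leave it.
Mind the look-alikes: they are no part of the job. Leave any purple look-alike of the square alone.

How it is judged:
By the outcome, as a careful person would: the job done as asked, in the order asked, and still so for the second after the job is handed in, while the arm keeps its last pose, push and grip.
It also fails if it takes over 45 s, if anything falls off the work surface, if the arm or the gripper's body presses on something with over 40 N, if the wrist force passes 120 N, or if a joint passes its speed limit or range.

## Robot

A 7-joint arm with a two-finger parallel gripper is mounted at the origin on the work surface. World frame = base frame: x ahead of the robot, y to its left, z up, the work surface at z = 0. Lengths are in m, angles in rad, forces in N, time in s.
With the tool pointing down it reaches from about 0.425 to 0.875 m from the base axis. Payload 4.7 kg.
Tool frame: the origin (TCP) lies on the centre line of the jaws, within the pads' length; the fingertips stand ahead of it and the grasp point (between the pads) lies 8 mm behind it (ctrl.finger_overhang is the x of the fingertips in the tool frame, in m); x points along the fingers, z is the direction in which the jaws open and shut, and the axes are right-handed (so a half turn about x gives the same grasp; the last joint's range is limited). The gripper opens to 87 mm and grips with 3 to 60 N. Pads are 19 mm wide; open, the fingers measure 117 mm over their backs; the gripper's body (75 mm by 190 mm) begins 51 mm behind the grasp point.
Start: joints at [1.355, 0.321, -0.07, 1.45, 0.023, 1.371, -0.057], TCP at [0.148, -0.633, 0.207] pointing down, gripper open.
Joint ranges: [-2.86, 2.86], [-0.3, 2.09], [-1.38, 1.24], [0.06, 2.45], [-1.56, 4.7], [0.09, 2.05], [-2.69, 2.69]. Speed limits (rad/s): [2.57, 2.57, 3.14, 3.14, 3.14, 3.14, 3.14].

## Interface

Orientations are given as a rotation vector (axis times angle).
In Python, from bench import readout, viewer, job, nets, ctrl gives the robot as it stands.
- The arm moves only by the shell command python3 -m creep 'ROWS' [FORCE]. ROWS is JSON, a list of rows, each an object with "linear": the shift along the tool's x, y, z in m, a list of three; "twist": the turn, a rotation vector about the tool's x, y, z in degrees, a list of three; "fingers": the gripper's target within -1 to 1 (shut at 1, half-way at 0, fully open at -1). A call has 1 to 8 rows; each row is the pose to reach, as a shift and turn from the pose commanded when the call began, along the tool's axes at that moment; what a row does not reach only later rows make up. A row lasts 1/12 s, in which the tool goes at most 41.7 mm and 7.16 degrees, less where a joint would pass 70% of its speed; a pose out of reach is approached as far as the arm can. A call with a gripper value outside its range is refused whole. The fingers move at their own pace and stop on an object; FORCE is the grip in N (left out, the last holds). Time passes only in rows, so rows that repeat a pose let the fingers close. It gives the time, the measured TCP pose, the force and the opening at its end, in the units of the state.
- readout.get_state(): the state, without advancing time (a new reading comes with each control period).
- viewer.get_image(name): name is "side" or "top"; returns (picture, depth): 420x560x3 uint8, red, green, blue; 420x560 float32, m along the optical axis (not along the pixel's ray), 0 where there is no reading.
- viewer.camera_params(name): a dict with "K" (3x3 intrinsics, pixels), "k1" (the pictures are not rectified: a ray, as slopes to the right and down, at radius r is drawn at 1 + k1 r^2 times it, then the intrinsics apply), "cam_to_world" (4x4, takes a point from camera to world coordinates). Camera axes: x right, y down, z forward; pixel columns grow to the right and rows downward; lengths in m; the calibration is good to about 2 mm. A picture is of the moment at which its call begins. camera_params takes no time and is no camera call.
- job.close_job(): hands the job in, once; it reports no verdict.
Trained networks look in the newest picture that a camera, given by its name, has taken for a name from the list of things; names that differ only in an ending like _2 or _b are one class to them, and where a whole thing is asked for, a point or a joint stands for the part that bears it (a point fixed in the world has none). Each returns a list of dicts, best first, with "conf" (0 to 1); they miss things now and then, are a little off and sometimes report something else, mostly with a low value. They report only what shows in the picture. A call takes as long as a camera call. They do not tell look-alikes from the thing itself.
- nets.boxes_of(camera, label): "centre" ([x, y, z] in m, in world coordinates, good to about 4 mm: the middle of the surface that is visible of it).
- nets.place_of(camera, label): "centre" ([x, y, z] in m, in world coordinates, good to about 4 mm: a listed point, or the origin of a listed thing).
The state is a dict: "time": time; "joint_positions": joint angles; "qd": joint speeds; "joint_torque": joint torques, N m; "position": TCP position; "tool_rot": TCP orientation; "ft_force": force on the tool from outside, world axes, zero at the start; "torque": the same for the moment, N m; "grip_width": opening from 0.0 (shut) to 1.0 (fully open).
Only numpy, scipy, OpenCV 4.12 (cv2) and the standard library are available. Lean on these libraries where they do the work, as an engineer would, in place of code of your own. Each camera call takes 0.05 s, during which the arm holds its last target.

## Working session

There is one attempt and no reset: what is moved stays moved. The work goes in short steps, Python scripts to look and compute and a shell command to move; the robot and the scene stay as the last step left them, time stands still between calls to the robot, and variables do not carry over. Pictures are saved under pics/ and viewed, and the job is handed in when it is done.

```bash
ls -la; mkdir -p pics
python3 - <<'E'
from bench import readout, viewer, job, nets, ctrl
import cv2,numpy as np
s=readout.get_state(); print(s); print(ctrl.finger_overhang, [a for a in dir(ctrl) if a[0]!='_'])
for c in('top','side'):
    p,d=viewer.get_image(c); cv2.imwrite(f'pics/{c}0.png',p[:,:,::-1]); np.save(f'pics/{c}0.npy',d)
    q=viewer.camera_params(c); print(c,q)
for c in('top','side'):
  for l in('square','frame_corner'):
    print(c,l,nets.place_of(c,l))
E
```

```text
total 12
drwxr-xr-x  3 agent agent 4096 Dec  6 22:48 .
drwxr-xr-x 23 root  root  4096 Dec  6 22:48 ..
drwxr-xr-x  2 agent agent 4096 Dec  6 22:48 pics
{'time': 0.0, 'joint_positions': array([ 1.35512228,  0.3218159 , -0.07006585,  1.45165445,  0.02258351,
        1.37077369, -0.05688615]), 'qd': array([ 0.00026525,  0.00088807, -0.00189067, -0.00035594,  0.00158039,
       -0.0013288 , -0.00047939]), 'joint_torque': array([ 6.26011715e-04, -4.91288638e+01, -4.03749514e-01, -3.12528777e+01,
       -6.40699826e-02,  4.38582385e-02,  1.98097073e-04]), 'position': array([ 0.14785839, -0.6323785 ,  0.2056763 ]), 'tool_rot': array([ 1.03940681,  1.31073077, -1.03758482]), 'ft_force': array([-0.22138451,  0.07601663,  0.8114108 ]), 'torque': array([ 0.0046548 , -0.02039311,  0.02103501]), 'grip_width': 1.0006112893964196}
0.011 ['MotionError', 'finger_overhang']
top {'K': array([[497.62367118,   0.        , 277.08710592],
       [  0.        , 497.62367118, 200.23153225],
       [  0.        ,   0.        ,   1.        ]]), 'k1': -0.0028202855048796403, 'cam_to_world': array([[ 0.01544906, 
[... 408 characters left out ...]
614857343, 'cam_to_world': array([[-0.72810666, -0.39463881,  0.5604649 , -0.23703484],
       [-0.68544771,  0.42479161, -0.59136582,  0.77776829],
       [-0.00470489, -0.81474677, -0.57979787,  0.80453168],
       [ 0.        ,  0.        ,  0.        ,  1.        ]])}
top square [{'centre': [0.1843, -0.3481, 0.0185], 'conf': 0.89}, {'centre': [0.4761, -0.2253, 0.0223], 'conf': 0.77}]
top frame_corner [{'centre': [0.4394, 0.2987, 0.0166], 'conf': 0.64}]
side square [{'centre': [0.4752, -0.221, 0.0198], 'conf': 0.98}, {'centre': [0.1829, -0.3431, 0.0253], 'conf': 0.68}]
side frame_corner [{'centre': [0.4341, 0.2928, 0.0122], 'conf': 0.9}, {'centre': [0.3014, 0.3409, 0.0009], 'conf': 0.29}]
```

View pics/top0.png

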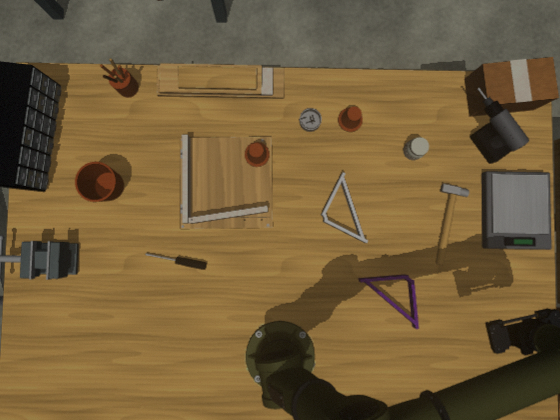

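View pics/side0.png

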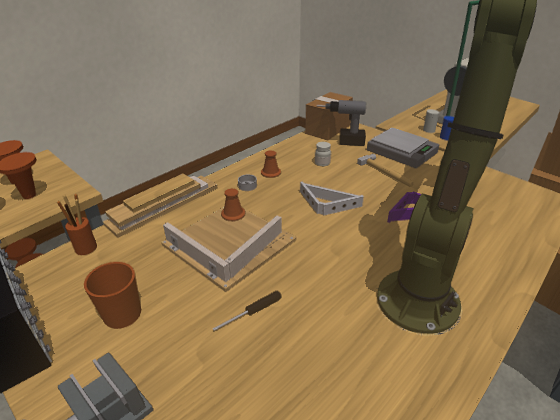

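The top view shows the white square at about (345,210), with its heel at the left (323,215). The purple look-alike is at (400,295). The frame's corner is at the lower left (188,222), the fixed wall runs up the image, and the loose wall leans in with its free end at (268,208). Next I'll measure these precisely.

```bash
cat > h.py <<'E'
import numpy as np,cv2
from bench import viewer
def P(c):
    q=viewer.camera_params(c); return np.array(q['K']),q['k1'],np.array(q['cam_to_world'])
def cloud(c,d):
    K,k1,T=P(c); v,u=np.mgrid[:d.shape[0],:d.shape[1]]
    pts=np.stack([u,v],-1).reshape(-1,1,2).astype(np.float64)
    n=cv2.undistortPoints(pts,K,np.array([k1,0,0,0,0.]))[:,0]
    z=d.reshape(-1); X=np.c_[n*z[:,None],z]@T[:3,:3].T+T[:3,3]
    X[z==0]=np.nan
    return X.reshape(*d.shape,3)
def proj(c,X):
    K,k1,T=P(c); X=np.atleast_2d(X); Y=(X-T[:3,3])@T[:3,:3]
    r,_=cv2.Rodrigues(np.eye(3)); p,_=cv2.projectPoints(Y,r,np.zeros(3),K,np.array([k1,0,0,0,0.])); return p[:,0]
E
python3 - <<'E'
from h import *
from bench import nets,viewer
for c in('top','side'):
    p=cv2.imread(f'pics/{c}0.png'); d=np.load(f'pics/{c}0.npy'); X=cloud(c,d)
    # square region
    g=(abs(X[...,0]-.475)<.16)&(abs(X[...,1]+.225)<.16)&(X[...,2]>.034)&(X[...,2]<.056)
    hsv=cv2.cvtColor(p,cv2.COLOR_BGR2HSV); 
    m=g&(hsv[...,1]<90)
    q=X[m]; print(c,'sq n',len(q),'z med',np.median(q[:,2]), q[:,:2].min(0),q[:,:2].max(0))
    np.save(f'pics/sq_{c}.npy',q)
    tri=cv2.minEnclosingTriangle(q[:,:2].astype(np.float32))[1]; print(tri[:,0] if tri is not None else None)
    w=(X[...,2]>.066)&(X[...,2]<.085)&(abs(X[...,0]-.55)<.2)&(abs(X[...,1]-.18)<.2)&(hsv[...,1]<90)
    q=X[w]; print('wall',len(q),np.median(q[:,2]),q[:,:2].min(0),q[:,:2].max(0)); np.save(f'pics/w_{c}.npy',q)
    b=(abs(X[...,0]-.57)<.03)&(abs(X[...,1]-.16)<.03); print('board z',np.median(X[b][:,2]))
    b=(abs(X[...,0]-.3)<.03)&(abs(X[...,1]+.05)<.03); print('bench z',np.median(X[b][:,2]))
viewer.get_image('top');viewer.get_image('side')
for c in('top','side'):
  for l in('square_heel','x_leg_end','y_leg_end','casting_frame','loose_wall','fixed_wall','model_funnel'):
    print(c,l,[(r['centre'],r['conf']) for r in nets.place_of(c,l)])
E
```

```text
top sq n 547 z med 0.044038739831318896 [ 0.3658473  -0.27311287] [ 0.58875345 -0.12784619]
[[ 0.5966416  -0.19732627]
 [ 0.35990322 -0.27617124]
 [ 0.4373851  -0.11898194]]
wall 1035 0.07548939655626974 [0.4169729  0.04785605] [0.69479127 0.32111697]
board z 0.015367164987370119
bench z 0.0006789130728460657
side sq n 397 z med 0.03949575629603164 [ 0.36558282 -0.2727199 ] [ 0.58980846 -0.12522995]
[[ 0.43559653 -0.1138794 ]
 [ 0.59648085 -0.19166835]
 [ 0.3568322  -0.27991912]]
wall 884 0.07158007643421416 [0.41747034 0.04819773] [0.70185995 0.32620825]
board z 0.011869722596067445
bench z -0.0033417259508307096
top square_heel [([0.2631, -0.4229, -0.006], 0.87), ([0.4396, -0.1189, 0.0041], 0.61)]
top x_leg_end [([0.3632, -0.2639, 0.0233], 0.8), ([0.2504, -0.253, 0.0241], 0.74)]
top y_leg_end [([0.5941, -0.1914, 0.0211], 0.98), ([0.0952, -0.4345, 0.0211], 0.77)]
top casting_frame [([0.5578, 0.1846, 0.0005], 0.78), ([0.7696, -0.0887, -0.0008], 0.35), ([0.4744, -0.229, 0.0229], 0.18)]
top loose_wall [([0.429, 0.2865, 0.018], 0.57), ([0.7733, -0.2181, 0.0001], 0.26)]
top fixed_wall [([0.4398, 0.296, 0.0144], 0.89)]
top model_funnel [([0.6508, 0.0914, 0.0112], 0.59), ([0.7751, -0.2221, -0.0031], 0.51)]
side square_heel [([0.2672, -0.4174, -0.0019], 0.84), ([0.4314, -0.5345, -0.0054], 0.39)]
side x_leg_end [([0.2547, -0.2489, 0.0167], 0.69), ([0.3623, -0.2717, 0.0226], 0.6)]
side y_leg_end [([0.5915, -0.1918, 0.0234], 0.77)]
side casting_frame [([0.5567, 0.1899, -0.0008], 0.71)]
side loose_wall [([0.4318, 0.289, 0.015], 0.71)]
side fixed_wall [([0.4345, 0.2945, 0.0148], 0.59), ([0.7729, -0.2188, -0.002], 0.24)]
side model_funnel [([0.6457, 0.0873, 0.0124], 0.89)]
```

```bash
cat > fit.py <<'E'
from h import *
from scipy.optimize import minimize
from scipy.spatial import cKDTree
def grid(x0,x1,y0,y1,s=.002):
    return np.stack(np.meshgrid(np.arange(x0+s/2,x1,s),np.arange(y0+s/2,y1,s)),-1).reshape(-1,2)
A=grid(-.08,.09,-.08,-.07);B=grid(-.08,-.07,-.08,.09);C=grid(-.095,.095,-.005,.005)@np.array([[1,-1],[1,1]])/2**.5
M=np.r_[A,B,C]; M=M[(M.sum(1)>-.16+.0113)]
def fitsq(q,x0):
    t=cKDTree(q); 
    def f(p):
        c,s=np.cos(p[2]/10),np.sin(p[2]/10); W=M@np.array([[c,s],[-s,c]])+p[:2]
        a=t.query(W)[0]; b=cKDTree(W).query(q)[0]
        return np.mean(np.minimum(a,.01)**2)*1e6+np.mean(np.minimum(b,.01)**2)*1e6
    b=None
    for dy in(-.1,0,.1):
        r=minimize(f,[x0[0],x0[1],(x0[2]+dy)*10],method='Nelder-Mead',options=dict(initial_simplex=np.array([[x0[0],x0[1],(x0[2]+dy)*10]])+np.array([[0,0,0],[.01,0,0],[0,.01,0],[0,0,1]])))
        if b is None or r.fun<b.fun:b=r
    return b.x*[1,1,.1],b.fun
E
python3 - <<'E'
from fit import *
for c in('top','side'):
    q=np.load(f'pics/sq_{c}.npy'); p,f=fitsq(q[:,:2],[.475,-.225,-2.05]); print(c,p,np.degrees(p[2]),f)
    q=np.load(f'pics/w_{c}.npy')
    # fixed wall: points with y>.27 ,x>.48 ; loose y<.26,x<.5
    F=q[(q[:,1]>.26)&(q[:,0]>.5)][:,:2]; L=q[(q[:,1]<.26)&(q[:,0]<.52)][:,:2]
    for n,a in(('F',F),('L',L)):
        vx,vy,cx,cy=cv2.fitLine(a.astype(np.float32),cv2.DIST_L2,0,.01,.01).ravel()
        s=((a-[cx,cy])@[-vy,vx]); t=((a-[cx,cy])@[vx,vy])
        print(c,n,'dir',np.degrees(np.arctan2(vy,vx)),(vx,vy),(cx,cy),'across',np.percentile(s,[2,50,98]),'along',t.min(),t.max())
E
```

```text
top [ 0.47421306 -0.22654657 -2.02617524] -116.09128979388096 3.9172217654037667
top F dir 1.781938 (np.float32(0.9995164), np.float32(0.031095672)) (np.float32(0.5968316), np.float32(0.3090325)) across [-0.00921467 -0.00041603  0.00940871] along -0.09577509470125295 0.09811090476398354
top L dir -80.33591 (np.float32(0.1678715), np.float32(-0.9858089)) (np.float32(0.44869548), np.float32(0.15335351)) across [-8.65855846e-03 -1.60912943e-05  8.67287420e-03] along -0.10911849648476603 0.10747787296505505
side [ 0.47455985 -0.22337952 -2.02054418] -115.76865399896248 7.570356185369116
side F dir 1.2361882 (np.float32(0.99976724), np.float32(0.021573883)) (np.float32(0.5951411), np.float32(0.3135292)) across [-0.00993234  0.000255    0.00850946] along -0.09347609313777734 0.10675920003776138
side L dir -80.23196 (np.float32(0.16965984), np.float32(-0.98550266)) (np.float32(0.44759664), np.float32(0.1614153)) across [-0.00833991 -0.00046989  0.01050425] along -0.10117780119821217 0.11439547454662458
```

```bash
cat > mv.py <<'E'
import sys,numpy as np
from scipy.spatial.transform import Rotation as R
from bench import readout
def rel(pos,yaw):
    "delta from the measured pose, in tool axes, to TCP pos with jaw axis (tool z) at yaw deg"
    s=readout.get_state(); A=R.from_rotvec(s['tool_rot']); y=np.radians(yaw)
    z=np.array([np.cos(y),np.sin(y),0]); x=np.array([0,0,-1.]); B=R.from_matrix(np.c_[x,np.cross(z,x),z])
    lin=A.inv().apply(np.array(pos)-s['position']); tw=(A.inv()*B).as_rotvec(degrees=True)
    zz=A.apply([0,0,1]);xx=A.apply([1,0,0])
    print('t',s['time'],'pos',s['position'].round(4),'jaw yaw',np.degrees(np.arctan2(zz[1],zz[0])).round(2),'xaxis',xx.round(3),'w',s['grip_width'],'F',s['ft_force'].round(1),'T',s['torque'].round(2),'q7',s['joint_positions'].round(2))
    print('lin mm',(lin*1000).round(1),'twist',tw.round(2))
if __name__=='__main__': rel([float(a) for a in sys.argv[1:4]],float(sys.argv[4]))
E
python3 mv.py .4743 -.225 .15 -71; python3 mv.py .4743 -.225 .15 109
```

```text
t 1.1 pos [ 0.1481 -0.6329  0.2068] jaw yaw -76.83 xaxis [-0. -0. -1.] w 1.000221465982747 F [ 0.2 -0.3  0.5] T [0.04 0.04 0.01] q7 [ 1.36  0.32 -0.07  1.45  0.02  1.37 -0.06]
lin mm [  56.7  410.6 -322.9] twist [-5.83  0.01  0.  ]
t 1.1 pos [ 0.1481 -0.6329  0.2068] jaw yaw -76.83 xaxis [-0. -0. -1.] w 1.000221465982747 F [ 0.2 -0.3  0.5] T [0.04 0.04 0.01] q7 [ 1.36  0.32 -0.07  1.45  0.02  1.37 -0.06]
lin mm [  56.7  410.6 -322.9] twist [ 1.7417e+02  0.0000e+00 -1.0000e-02]
```

```bash
python3 -m creep '[{"linear":[0,32,-25],"twist":[-0.5,0,0],"fingers":-1},{"linear":[0,64,-50],"twist":[-1,0,0],"fingers":-1},{"linear":[0,96,-75],"twist":[-2,0,0],"fingers":-1},{"linear":[0,128,-100],"twist":[-2,0,0],"fingers":-1},{"linear":[0,160,-125],"twist":[-3,0,0],"fingers":-1},{"linear":[0,192,-150],"twist":[-4,0,0],"fingers":-1},{"linear":[0,224,-175],"twist":[-5,0,0],"fingers":-1},{"linear":[0,256,-200],"twist":[-5.8,0,0],"fingers":-1}]' 40; python3 mv.py .4743 -.225 .10 -71
```

```text
time: 1.77
position: [0.358, -0.3716, 0.2071]
tool_rot: [0.961, 1.347, -0.962]
ft_force: [0.9, -0.2, 0.5]
grip_width: 1.001
t 1.7667 pos [ 0.358  -0.3716  0.2071] jaw yaw -71.0 xaxis [ 0.    -0.001 -1.   ] w 1.0010923806432173 F [ 0.9 -0.2  0.5] T [-0.03 -0.13 -0.03] q7 [ 1.05  0.05 -0.31  1.77  0.02  1.32 -0.5 ]
lin mm [ 107.   157.7 -100.8] twist [0.   0.06 0.  ]
```

```bash
python3 -m creep '[{"linear":[0,33,-21],"twist":[0,0,0],"fingers":-1},{"linear":[15,66,-42],"twist":[0,0,0],"fingers":-1},{"linear":[35,98,-63],"twist":[0,0,0],"fingers":-1},{"linear":[60,130,-83],"twist":[0,0,0],"fingers":-1},{"linear":[83,152,-98],"twist":[0,0,0],"fingers":-1},{"linear":[83,152,-98],"twist":[0,0,0],"fingers":-1},{"linear":[83,152,-98],"twist":[0,0,0],"fingers":-1}]'; python3 mv.py .4743 -.225 .038 -71
```

```text
time: 2.35
position: [0.5287, -0.1564, 0.1194]
tool_rot: [0.962, 1.346, -0.962]
ft_force: [1.5, -1.1, -0.3]
grip_width: 0.999
t 2.35 pos [ 0.5287 -0.1564  0.1194] jaw yaw -71.05 xaxis [ 0.001 -0.001 -1.   ] w 0.99929590991718 F [ 1.5 -1.1 -0.3] T [-0.06 -0.01  0.01] q7 [ 0.72  0.21 -0.54  1.79  0.12  1.17 -1.09]
lin mm [ 81.4 -73.8  47.2] twist [-0.05  0.07 -0.04]
```

```bash
python3 -m creep '[{"linear":[0,0,0],"twist":[0,0,0],"fingers":-1},{"linear":[0,0,0],"twist":[0,0,0],"fingers":-1}]'; python3 mv.py .4743 -.225 .038 -71
```

```text
time: 2.52
position: [0.528, -0.1545, 0.1185]
tool_rot: [0.958, 1.353, -0.958]
ft_force: [-0.1, -0.7, 0.3]
grip_width: 1.002
t 2.5167 pos [ 0.528  -0.1545  0.1185] jaw yaw -70.7 xaxis [-0.002  0.002 -1.   ] w 1.0019266363813737 F [-0.1 -0.7  0.3] T [-0.02  0.06  0.01] q7 [ 0.72  0.21 -0.54  1.8   0.12  1.17 -1.09]
lin mm [ 80.4 -73.9  49. ] twist [ 0.3  -0.14  0.06]
```

The earlier rows were in mm, but the tool takes metres. They were clipped to the per-row limit, so nothing was harmed. Correcting that now.

```bash
python3 -m creep '[{"linear":[0,-0.03,0.02],"twist":[0,0,0],"fingers":-1},{"linear":[0.005,-0.06,0.04],"twist":[0,0,0],"fingers":-1},{"linear":[0.02,-0.074,0.049],"twist":[-0.3,0,0],"fingers":-1},{"linear":[0.04,-0.074,0.049],"twist":[-0.3,0,0],"fingers":-1},{"linear":[0.04,-0.074,0.049],"twist":[-0.3,0,0],"fingers":-1},{"linear":[0.04,-0.074,0.049],"twist":[-0.3,0,0],"fingers":-1}]'; python3 mv.py .4743 -.225 .020 -71
python3 - <<'E'
from h import *
p,d=viewer.get_image('top'); cv2.imwrite('pics/top1.png',cv2.resize(p[90:300,250:450,::-1],None,fx=3,fy=2.8))
p,d=viewer.get_image('side'); cv2.imwrite('pics/side1.png',cv2.resize(p[100:300,250:450,::-1],None,fx=3,fy=3))
E
```

```text
time: 3.02
position: [0.4726, -0.2289, 0.0796]
tool_rot: [0.959, 1.35, -0.96]
ft_force: [0.4, 0.8, 1.3]
grip_width: 1.001
t 3.0167 pos [ 0.4726 -0.2289  0.0796] jaw yaw -70.85 xaxis [-0.001  0.    -1.   ] w 1.0005597581916792 F [0.4 0.8 1.3] T [ 0.03 -0.03  0.02] q7 [ 0.84  0.19 -0.48  1.9   0.1   1.08 -0.92]
lin mm [59.6  3.  -3.1] twist [ 0.15 -0.05  0.06]
```

View pics/side1.png

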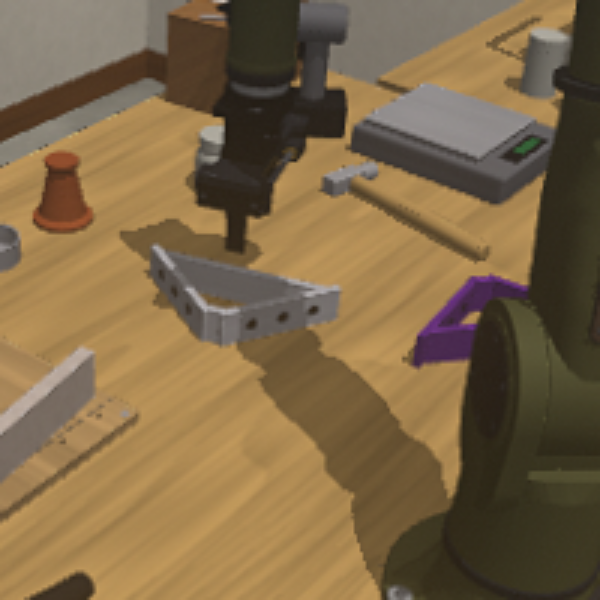

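View pics/top1.png

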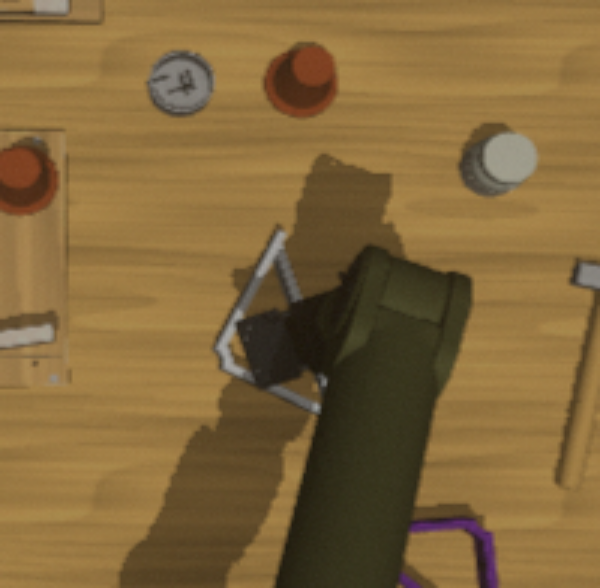

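The gripper sits above the brace: in the side crop its fingers are at (235,240), and the square's brace is directly below. Next I'll lower it and close.

```bash
python3 -m creep '[{"linear":[0.02,0.003,-0.003],"twist":[0,0,0],"fingers":-1},{"linear":[0.04,0.003,-0.003],"twist":[0,0,0],"fingers":-1},{"linear":[0.055,0.003,-0.003],"twist":[0,0,0],"fingers":-1},{"linear":[0.06,0.003,-0.003],"twist":[0,0,0],"fingers":-1},{"linear":[0.06,0.003,-0.003],"twist":[0,0,0],"fingers":-1},{"linear":[0.06,0.003,-0.003],"twist":[0,0,0],"fingers":0.2},{"linear":[0.06,0.003,-0.003],"twist":[0,0,0],"fingers":0.5},{"linear":[0.06,0.003,-0.003],"twist":[0,0,0],"fingers":0.7}]' 60; python3 -m creep '[{"linear":[0,0,0],"twist":[0,0,0],"fingers":1},{"linear":[0,0,0],"twist":[0,0,0],"fingers":1},{"linear":[0,0,0],"twist":[0,0,0],"fingers":1},{"linear":[0,0,0],"twist":[0,0,0],"fingers":1},{"linear":[0,0,0],"twist":[0,0,0],"fingers":1},{"linear":[0,0,0],"twist":[0,0,0],"fingers":1}]' 60; python3 mv.py .4743 -.225 .020 -71
```

```text
time: 3.78
position: [0.4766, -0.2248, 0.021]
tool_rot: [0.958, 1.347, -0.958]
ft_force: [0.2, 0.3, 0.2]
grip_width: 0.854
time: 4.28
position: [0.4754, -0.2244, 0.0196]
tool_rot: [0.958, 1.35, -0.958]
ft_force: [-0.2, -0.6, 0.2]
grip_width: 0.399
t 4.2833 pos [ 0.4754 -0.2244  0.0196] jaw yaw -70.73 xaxis [-0. -0. -1.] w 0.39883720770898196 F [-0.2 -0.6  0.2] T [-0.05 -0.01 -0.05] q7 [ 0.82  0.27 -0.47  1.95  0.15  0.96 -0.96]
lin mm [-0.4 -1.3  0.2] twist [0.27 0.   0.01]
```

```bash
python3 -m creep '[{"linear":[0,0,0],"twist":[0,0,0],"fingers":1},{"linear":[0,0,0],"twist":[0,0,0],"fingers":1},{"linear":[0,0,0],"twist":[0,0,0],"fingers":1},{"linear":[0,0,0],"twist":[0,0,0],"fingers":1},{"linear":[0,0,0],"twist":[0,0,0],"fingers":1},{"linear":[0,0,0],"twist":[0,0,0],"fingers":1}]' 60; python3 mv.py .4743 -.225 .020 -71
```

```text
time: 4.78
position: [0.4756, -0.2246, 0.0196]
tool_rot: [0.958, 1.349, -0.958]
ft_force: [1.0, -0.7, -1.3]
grip_width: 0.101
t 4.7833 pos [ 0.4756 -0.2246  0.0196] jaw yaw -70.74 xaxis [ 0. -0. -1.] w 0.10122702461390674 F [ 1.  -0.7 -1.3] T [-0.18 -0.14 -0.  ] q7 [ 0.82  0.27 -0.47  1.95  0.15  0.96 -0.96]
lin mm [-0.4 -1.3  0. ] twist [ 0.26  0.02 -0.  ]
```

```bash
python3 -m creep '[{"linear":[0,0,0],"twist":[0,0,0],"fingers":1},{"linear":[0,0,0],"twist":[0,0,0],"fingers":1},{"linear":[-0.015,0,0],"twist":[0,0,0],"fingers":1},{"linear":[-0.04,0,0],"twist":[0,0,0],"fingers":1},{"linear":[-0.07,0,0],"twist":[0,0,0],"fingers":1},{"linear":[-0.1,0,0],"twist":[0,0,0],"fingers":1},{"linear":[-0.125,0,0],"twist":[0,0,0],"fingers":1},{"linear":[-0.14,0,0],"twist":[0,0,0],"fingers":1}]' 60; python3 mv.py .553 .2125 .16 -43
```

```text
time: 5.45
position: [0.4761, -0.2243, 0.162]
tool_rot: [0.957, 1.348, -0.957]
ft_force: [1.0, -0.3, -4.3]
grip_width: 0.102
t 5.45 pos [ 0.4761 -0.2243  0.162 ] jaw yaw -70.71 xaxis [ 0.002 -0.001 -1.   ] w 0.10206197010206437 F [ 1.  -0.3 -4.3] T [-0.13 -0.12 -0.02] q7 [ 0.85  0.11 -0.49  1.8   0.06  1.24 -0.89]
lin mm [   1.6  216.9 -386.8] twist [-27.71   0.11  -0.05]
```

```bash
python3 -m creep '[{"linear":[-0.005,0.01,-0.02],"twist":[-2,0,0],"fingers":1},{"linear":[-0.01,0.028,-0.052],"twist":[-4,0,0],"fingers":1},{"linear":[-0.01,0.046,-0.084],"twist":[-6,0,0],"fingers":1},{"linear":[-0.01,0.064,-0.116],"twist":[-8,0,0],"fingers":1},{"linear":[-0.01,0.082,-0.148],"twist":[-10,0,0],"fingers":1},{"linear":[-0.01,0.1,-0.18],"twist":[-13,0,0],"fingers":1},{"linear":[-0.01,0.118,-0.212],"twist":[-15,0,0],"fingers":1},{"linear":[-0.01,0.136,-0.244],"twist":[-17,0,0],"fingers":1}]' 60; python3 mv.py .553 .2125 .16 -43
```

```text
time: 6.12
position: [0.5221, 0.0528, 0.1686]
tool_rot: [0.729, 1.446, -0.731]
ft_force: [1.0, -0.2, -4.2]
grip_width: 0.103
t 6.1167 pos [0.5221 0.0528 0.1686] jaw yaw -53.6 xaxis [-0.002 -0.001 -1.   ] w 0.10260818916034165 F [ 1.  -0.2 -4.2] T [-0.08 -0.16  0.02] q7 [ 0.54  0.13 -0.74  1.79  0.1   1.26 -1.16]
lin mm [   8.5  119.6 -110.3] twist [-10.6   -0.05   0.11]
```

```bash
python3 -m creep '[{"linear":[0,0.026,-0.024],"twist":[-2,0,0],"fingers":1},{"linear":[0,0.052,-0.048],"twist":[-4,0,0],"fingers":1},{"linear":[0,0.078,-0.072],"twist":[-7,0,0],"fingers":1},{"linear":[0,0.1,-0.092],"twist":[-9,0,0],"fingers":1},{"linear":[0,0.115,-0.106],"twist":[-10.5,0,0],"fingers":1},{"linear":[0,0.119,-0.11],"twist":[-10.5,0,0],"fingers":1},{"linear":[0,0.119,-0.11],"twist":[-10.5,0,0],"fingers":1},{"linear":[0,0.119,-0.11],"twist":[-10.5,0,0],"fingers":1}]' 60; python3 mv.py .553 .2125 .16 -43
cat > look.py <<'E'
import sys
from h import *
n=sys.argv[1]
for c,(u,v) in(('top',(130,80)),('side',(140,110))):
    p,d=viewer.get_image(c); np.save(f'pics/{c}{n}.npy',d); cv2.imwrite(f'pics/{c}{n}.png',p[:,:,::-1]);
    cv2.imwrite(f'pics/{c}{n}c.png',cv2.resize(p[v:v+190,u:u+190,::-1],None,fx=3.1,fy=3.1,interpolation=cv2.INTER_CUBIC))
E
python3 look.py 2
```

```text
time: 6.78
position: [0.5534, 0.2091, 0.1685]
tool_rot: [0.588, 1.491, -0.592]
ft_force: [0.7, -0.8, -3.9]
grip_width: 0.104
t 6.7833 pos [0.5534 0.2091 0.1685] jaw yaw -43.22 xaxis [-0.002 -0.002 -1.   ] w 0.10407864669452982 F [ 0.7 -0.8 -3.9] T [-0.17 -0.14  0.  ] q7 [ 0.28  0.32 -0.83  1.63  0.25  1.3  -1.35]
lin mm [ 8.5  2.2 -2.6] twist [-0.22 -0.03  0.16]
```

View pics/top2c.png

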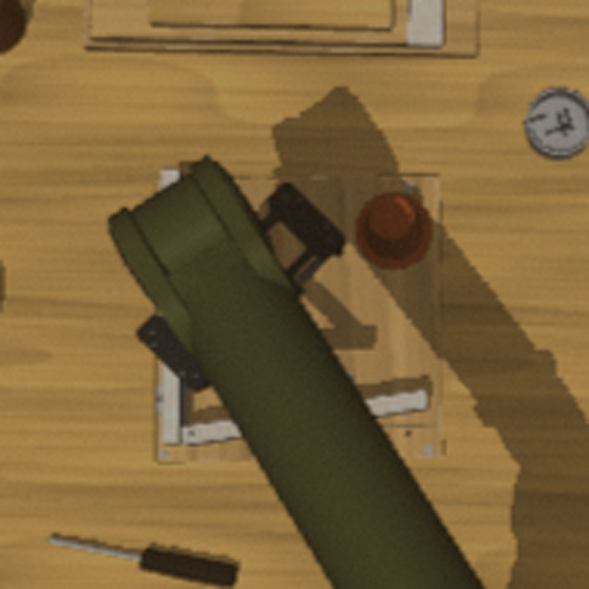

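View pics/side2c.png

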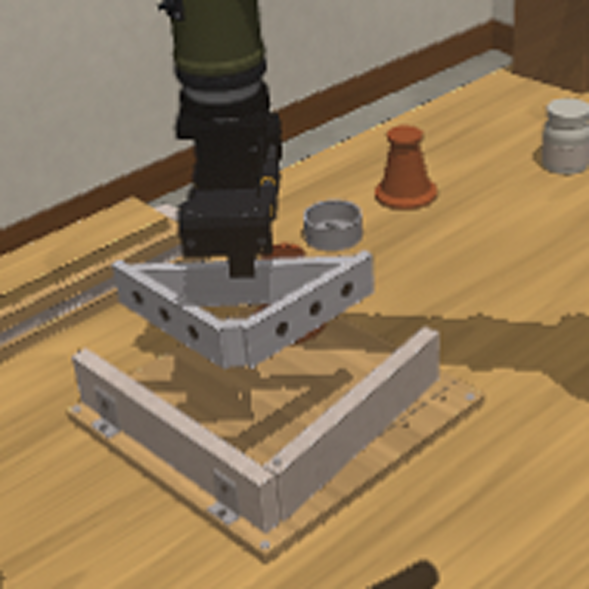

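The square hangs level in the grip over the frame (side crop, heel at about (235,345)). It clears the walls and the funnel. I'll measure its pose in the hand.

Run:
```python
from fit import *
c='side'
p=cv2.imread('pics/side2.png'); X=cloud(c,np.load('pics/side2.npy')); hsv=cv2.cvtColor(p,cv2.COLOR_BGR2HSV)
# TCP z .1685 -> bottom ~.1485, top ~.1925; side cam reads ~4mm low
m=(abs(X[...,0]-.553)<.15)&(abs(X[...,1]-.21)<.15)&(X[...,2]>.13)&(X[...,2]<.2)&(hsv[...,1]<70)&(hsv[...,2]>70)
q=X[m]; print(len(q),np.percentile(q[:,2],[1,50,99]))
yf=np.radians(1.6)
x=np.array([np.sin(yf),-np.cos(yf)]);y=np.array([np.cos(yf),np.sin(yf)])
# outer faces: points; low-heights faces
l=q[(q[:,2]<.175)]
o=np.array([.553,.2091])
u=(l[:,:2]-o)@x; v=(l[:,:2]-o)@y
A=(abs(u+.08)<.015)&(v>-.05); B=(abs(v+.08)<.015)&(u>-.05)
print('yleg face: x=',np.polyfit(v[A],u[A],1),A.sum(),' xleg face y=',np.polyfit(u[B],v[B],1),B.sum())
# height of top edges vs position: tilt
t=q[q[:,2]>np.percentile(q[:,2],60)]
for n,k in(('xend',u>.06),('yend',v>.06)): print(n,np.percentile(l[k][:,2],[1,5]))
```

```text
1849 [0.1471243  0.17513525 0.19178824]
yleg face: x= [ 0.00498988 -0.0802744 ] 200  xleg face y= [-0.00275835 -0.07830621] 276
xend [0.14813252 0.14893405]
yend [0.14805916 0.14888814]
```

```bash
python3 -m creep '[{"linear":[0.02,0,0],"twist":[-0.2,0,0],"fingers":1},{"linear":[0.05,0,0],"twist":[-0.2,0,0],"fingers":1},{"linear":[0.08,0,0],"twist":[-0.2,0,0],"fingers":1},{"linear":[0.105,0,0],"twist":[-0.2,0,0],"fingers":1},{"linear":[0.12,0,0],"twist":[-0.2,0,0],"fingers":1},{"linear":[0.126,0,0],"twist":[-0.2,0,0],"fingers":1},{"linear":[0.126,0,0],"twist":[-0.2,0,0],"fingers":1}]' 60; python3 mv.py .553 .2091 .035 -43;python3 look.py 3
```

```text
time: 7.47
position: [0.5534, 0.2077, 0.042]
tool_rot: [0.587, 1.491, -0.591]
ft_force: [0.8, 0.2, -4.0]
grip_width: 0.104
t 7.4667 pos [0.5534 0.2077 0.042 ] jaw yaw -43.16 xaxis [-0.003 -0.002 -1.   ] w 0.10388553958756025 F [ 0.8  0.2 -4. ] T [-0.18 -0.08  0.04] q7 [ 0.23  0.45 -0.78  1.76  0.35  1.08 -1.42]
lin mm [ 7.   0.8 -1.2] twist [-0.16 -0.05  0.19]
```

View pics/side3c.png

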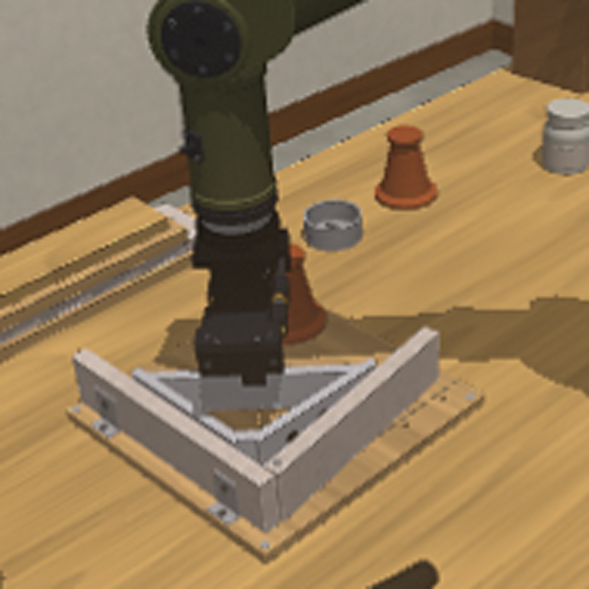

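View pics/top3c.png

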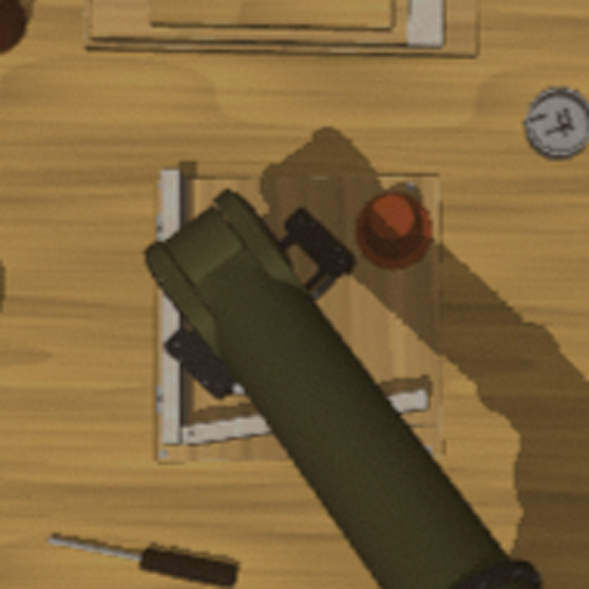

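```bash
python3 -m creep '[{"linear":[0.003,0,0],"twist":[0,0,0],"fingers":1},{"linear":[0.005,0,0],"twist":[0,0,0],"fingers":1},{"linear":[0.006,0,0],"twist":[0,0,0],"fingers":1},{"linear":[0.007,0,0],"twist":[0,0,0],"fingers":1},{"linear":[0.0075,0,0],"twist":[0,0,0],"fingers":1},{"linear":[0.0075,0,0],"twist":[0,0,0],"fingers":1}]' 60; python3 mv.py .544 .2125 .035 -43.2
```

```text
time: 8.07
position: [0.5542, 0.21, 0.0361]
tool_rot: [0.587, 1.49, -0.587]
ft_force: [0.0, -0.6, -4.2]
grip_width: 0.109
t 8.0667 pos [0.5542 0.21   0.0361] jaw yaw -43.03 xaxis [ 0. -0. -1.] w 0.10946138053459392 F [ 0.  -0.6 -4.2] T [-0.06 -0.13 -0.04] q7 [ 0.23  0.46 -0.78  1.76  0.36  1.07 -1.43]
lin mm [ 1.1 -5.1 -9.2] twist [0.17 0.01 0.  ]
```

```bash
python3 -m creep '[{"linear":[0.0005,0,0],"twist":[0,0,0],"fingers":1},{"linear":[0.001,0,0],"twist":[0,0,0],"fingers":1},{"linear":[0.001,0,0],"twist":[0,0,0],"fingers":1}]'; python3 -m creep '[{"linear":[0.0005,0,0],"twist":[0,0,0],"fingers":1},{"linear":[0.001,0,0],"twist":[0,0,0],"fingers":1},{"linear":[0.001,0,0],"twist":[0,0,0],"fingers":1}]'
```

```text
time: 8.32
position: [0.5545, 0.2099, 0.0352]
tool_rot: [0.587, 1.489, -0.587]
ft_force: [0.7, -0.1, -3.7]
grip_width: 0.104
time: 8.57
position: [0.5546, 0.2099, 0.0347]
tool_rot: [0.587, 1.489, -0.587]
ft_force: [-0.2, -1.9, 1.9]
grip_width: 0.104
```

```bash
python3 -m creep '[{"linear":[0,-0.001,-0.003],"twist":[0,0,0],"fingers":1},{"linear":[0,-0.003,-0.006],"twist":[0,0,0],"fingers":1},{"linear":[0,-0.005,-0.009],"twist":[0,0,0],"fingers":1},{"linear":[0,-0.007,-0.012],"twist":[0,0,0],"fingers":1},{"linear":[0,-0.009,-0.015],"twist":[0,0,0],"fingers":1},{"linear":[0,-0.011,-0.017],"twist":[0,0,0],"fingers":1},{"linear":[0,-0.011,-0.017],"twist":[0,0,0],"fingers":1}]'; python3 mv.py .5175 .2175 .035 -43.2;  python3 look.py 4
```

```text
time: 9.15
position: [0.5344, 0.2138, 0.0347]
tool_rot: [0.587, 1.489, -0.586]
ft_force: [2.4, 0.5, 1.9]
grip_width: 0.103
t 9.15 pos [0.5344 0.2138 0.0347] jaw yaw -42.99 xaxis [ 0.001 -0.    -1.   ] w 0.10293676102829086 F [2.4 0.5 1.9] T [-0.03 -0.67  0.19] q7 [ 0.23  0.42 -0.79  1.81  0.35  1.05 -1.44]
lin mm [ -0.4  -8.8 -14.9] twist [ 0.21  0.06 -0.05]
```

View pics/side4c.png

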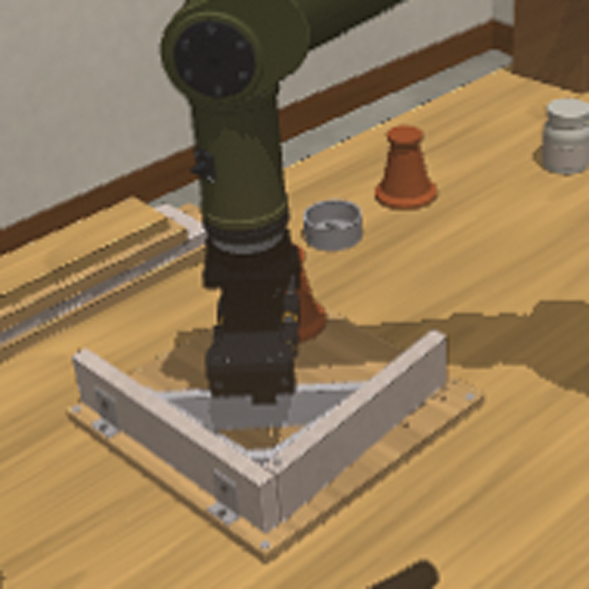

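The loose wall's free end has begun to swing out (side crop, from (437,332) to (443,335)). I'll continue.

```bash
python3 -m creep '[{"linear":[0,-0.001,-0.002],"twist":[0,0,0],"fingers":1},{"linear":[0,-0.002,-0.004],"twist":[0,0,0],"fingers":1},{"linear":[0,-0.003,-0.006],"twist":[0,0,0],"fingers":1},{"linear":[0,-0.005,-0.008],"twist":[0,0,0],"fingers":1},{"linear":[0,-0.006,-0.0105],"twist":[0,0,0],"fingers":1},{"linear":[0,-0.006,-0.0105],"twist":[0,0,0],"fingers":1}]'; python3 mv.py .5175 .2175 .035 -43.2; python3 -m creep '[{"linear":[0,0.0007,-0.0007],"twist":[0,0,0],"fingers":1},{"linear":[0,0.0014,-0.0014],"twist":[0,0,0],"fingers":1},{"linear":[0,0.0014,-0.0014],"twist":[0,0,0],"fingers":1}]'; python3 mv.py .5175 .2175 .035 -43.2
```

```text
time: 9.75
position: [0.5236, 0.2157, 0.0347]
tool_rot: [0.587, 1.487, -0.587]
ft_force: [5.3, -2.0, 3.3]
grip_width: 0.107
t 9.75 pos [0.5236 0.2157 0.0347] jaw yaw -43.05 xaxis [ 0.002 -0.001 -1.   ] w 0.10725388432835097 F [ 5.3 -2.   3.3] T [-0.39 -1.02  0.17] q7 [ 0.24  0.41 -0.8   1.83  0.34  1.04 -1.45]
lin mm [-0.4 -2.9 -5.6] twist [ 0.15  0.12 -0.05]
time: 10.0
position: [0.5236, 0.2157, 0.0346]
tool_rot: [0.586, 1.487, -0.591]
ft_force: [2.6, -5.0, 7.2]
grip_width: 0.107
t 10.0 pos [0.5236 0.2157 0.0346] jaw yaw -43.12 xaxis [ 0.001 -0.004 -1.   ] w 0.10708580859419696 F [ 2.6 -5.   7.2] T [-1.26 -0.78  0.23] q7 [ 0.23  0.41 -0.8   1.83  0.34  1.05 -1.45]
lin mm [-0.4 -2.8 -5.7] twist [0.08 0.19 0.13]
```

```bash
python3 -m creep '[{"linear":[0,-0.0007,-0.0007],"twist":[0,0,0],"fingers":1},{"linear":[0,-0.0014,-0.0014],"twist":[0,0,0],"fingers":1},{"linear":[0,-0.0021,-0.0021],"twist":[0,0,0],"fingers":1},{"linear":[0,-0.0021,-0.0021],"twist":[0,0,0],"fingers":1}]'; python3 -m creep '[{"linear":[0,-0.0007,-0.0007],"twist":[0,0,0],"fingers":1},{"linear":[0,-0.0014,-0.0014],"twist":[0,0,0],"fingers":1},{"linear":[0,-0.0014,-0.0014],"twist":[0,0,0],"fingers":1}]'; python3 mv.py .5175 .2175 .035 -43.2
```

```text
time: 10.33
position: [0.521, 0.2171, 0.0346]
tool_rot: [0.588, 1.487, -0.588]
ft_force: [6.0, -2.6, 5.1]
grip_width: 0.106
time: 10.58
position: [0.5203, 0.2166, 0.0347]
tool_rot: [0.589, 1.485, -0.588]
ft_force: [7.9, -3.2, 0.8]
grip_width: 0.103
t 10.5833 pos [0.5203 0.2166 0.0347] jaw yaw -43.13 xaxis [ 0.004 -0.001 -1.   ] w 0.10269832452767388 F [ 7.9 -3.2  0.8] T [-0.69 -1.86  0.14] q7 [ 0.24  0.4  -0.8   1.84  0.33  1.04 -1.45]
lin mm [-0.4 -1.2 -2.6] twist [ 0.07  0.22 -0.13]
```

```bash
cat > wall.py <<'E'
import sys
from h import *
n=sys.argv[1]
for c in('top','side'):
    p=cv2.imread(f'pics/{c}{n}.png'); X=cloud(c,np.load(f'pics/{c}{n}.npy')); hsv=cv2.cvtColor(p,cv2.COLOR_BGR2HSV)
    zo=0 if c=='top' else -.004
    w=(X[...,2]>.069+zo)&(X[...,2]<.082+zo)&(hsv[...,1]<90)&(hsv[...,2]>90)
    F=X[w&(X[...,1]>.285)&(X[...,1]<.34)&(X[...,0]>.45)&(X[...,0]<.72)][:,:2]
    L=X[w&(X[...,1]<.275)&(X[...,1]>.02)&(X[...,0]>.38)&(X[...,0]<.52)][:,:2]
    a=[]
    for k in(F,L):
        vx,vy,cx,cy=cv2.fitLine(k.astype(np.float32),cv2.DIST_HUBER,0,.001,.001).ravel(); 
        if abs(vx)>abs(vy): s=np.sign(vx)
        else: s=-np.sign(vy)
        a.append(np.degrees(np.arctan2(s*vy,s*vx))); print(c,len(k),a[-1].round(2),cx.round(4),cy.round(4))
    print(c,'inside angle',a[0]-a[1])
E
python3 look.py 5; python3 wall.py 5; echo ref; python3 wall.py 0
```

```text
top 225 0.96 0.5985 0.3115
top 143 -86.57 0.4308 0.148
top inside angle 87.5345
side 410 1.2 0.54 0.3128
side 402 -87.74 0.4309 0.1669
side inside angle 88.932365
ref
top 439 1.78 0.5695 0.309
top 405 -80.33 0.4476 0.1597
top inside angle 82.11785
side 408 1.5 0.5676 0.3129
side 389 -80.46 0.4425 0.1849
side inside angle 81.95593
```

View pics/side5c.png

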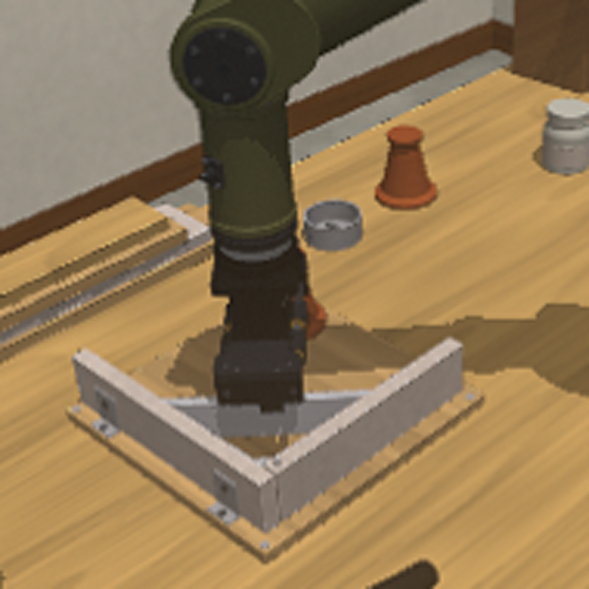

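View pics/top5c.png

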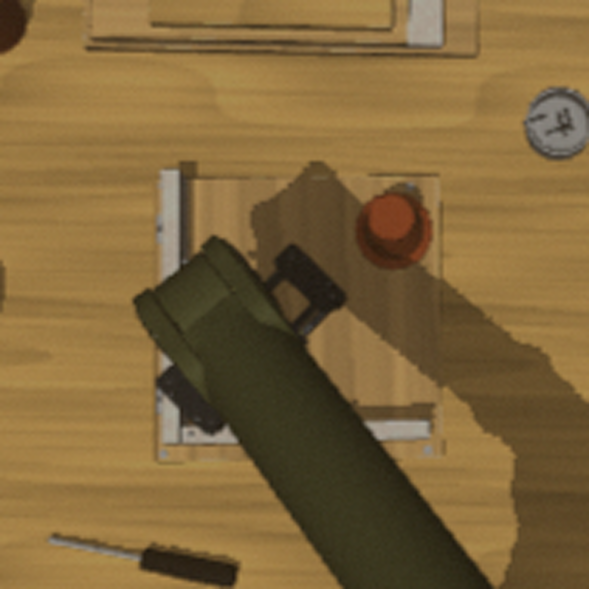

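The loose wall is now about 1.5° short of square (side crop, free end at (460,345)). I'll press further.

```bash
python3 -m creep '[{"linear":[0,-0.0005,-0.001],"twist":[0,0,0],"fingers":1},{"linear":[0,-0.0007,-0.002],"twist":[0,0,0],"fingers":1},{"linear":[0,-0.0007,-0.0035],"twist":[0,0,0],"fingers":1},{"linear":[0,-0.0007,-0.0035],"twist":[0,0,0],"fingers":1}]'; python3 mv.py .5175 .2175 .035 -43.2;python3 -m creep '[{"linear":[0,-0.0003,-0.001],"twist":[0,0,0],"fingers":1},{"linear":[0,-0.0007,-0.002],"twist":[0,0,0],"fingers":1},{"linear":[0,-0.0007,-0.0035],"twist":[0,0,0],"fingers":1},{"linear":[0,-0.0007,-0.0035],"twist":[0,0,0],"fingers":1}]'; python3 mv.py .5175 .2175 .035 -43.2
```

```text
time: 11.02
position: [0.5196, 0.2159, 0.0347]
tool_rot: [0.589, 1.481, -0.59]
ft_force: [12.5, -6.0, -1.2]
grip_width: 0.105
t 11.0167 pos [0.5196 0.2159 0.0347] jaw yaw -43.26 xaxis [ 0.008 -0.003 -1.   ] w 0.10487032503117336 F [12.5 -6.  -1.2] T [-1.49 -2.83 -0.01] q7 [ 0.24  0.4  -0.8   1.84  0.34  1.04 -1.45]
lin mm [-0.3 -0.3 -2.6] twist [-0.06  0.45 -0.15]
time: 11.35
position: [0.5191, 0.2156, 0.035]
tool_rot: [0.59, 1.476, -0.591]
ft_force: [16.0, -9.9, -1.9]
grip_width: 0.105
t 11.35 pos [0.5191 0.2156 0.035 ] jaw yaw -43.37 xaxis [ 0.011 -0.005 -1.   ] w 0.1047109978043793 F [16.  -9.9 -1.9] T [-2.17 -3.82 -0.07] q7 [ 0.24  0.39 -0.8   1.85  0.34  1.04 -1.46]
lin mm [-0.   0.3 -2.4] twist [-0.17  0.68 -0.22]
```

```bash
python3 -m creep '[{"linear":[0.0005,0.0007,-0.0007],"twist":[0,0.3,0],"fingers":1},{"linear":[0.001,0.0014,-0.0014],"twist":[0,0.6,0],"fingers":1},{"linear":[0.0015,0.0021,-0.0021],"twist":[0,0.8,0],"fingers":1},{"linear":[0.0015,0.003,-0.003],"twist":[0,0.8,-0.2],"fingers":1},{"linear":[0.0015,0.003,-0.003],"twist":[0,0.8,-0.2],"fingers":1}]'; python3 mv.py .5175 .2175 .035 -43.4;python3 look.py 6;python3 wall.py 6
```

```text
time: 11.77
position: [0.5188, 0.2182, 0.0346]
tool_rot: [0.591, 1.49, -0.595]
ft_force: [12.3, -14.8, 10.3]
grip_width: 0.105
t 11.7667 pos [0.5188 0.2182 0.0346] jaw yaw -43.43 xaxis [-0.003 -0.002 -1.   ] w 0.10472849872817096 F [ 12.3 -14.8  10.3] T [-3.38 -2.9   0.02] q7 [ 0.23  0.4  -0.8   1.83  0.33  1.05 -1.46]
lin mm [-0.4 -1.4 -0.5] twist [-0.03 -0.03  0.18]
top 215 0.1 0.6087 0.3116
top 139 -87.37 0.4314 0.0915
top inside angle 87.46634
side 409 1.49 0.5679 0.313
side 400 -88.77 0.428 0.1726
side inside angle 90.25906
```

View pics/side6c.png

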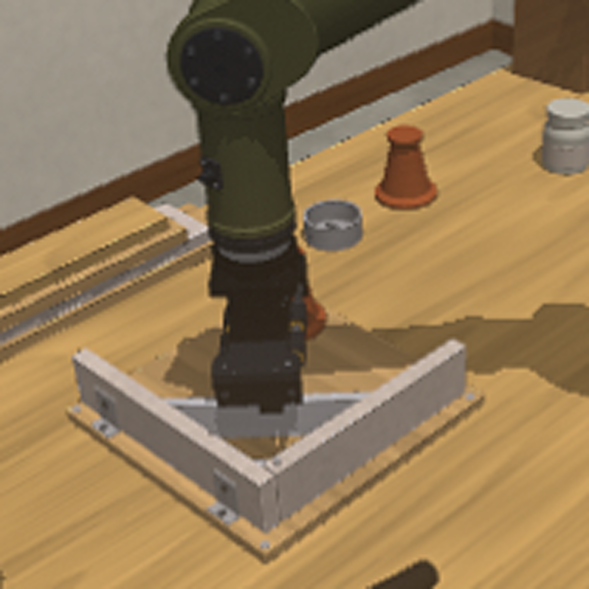

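```bash
python3 -m creep '[{"linear":[0,-0.0003,-0.001],"twist":[0,0.2,0],"fingers":1},{"linear":[0,-0.0005,-0.002],"twist":[0,0.3,0],"fingers":1},{"linear":[0,-0.0007,-0.0035],"twist":[0,0.4,0.1],"fingers":1},{"linear":[0,-0.0007,-0.0035],"twist":[0,0.4,0.1],"fingers":1},{"linear":[0,-0.0007,-0.0035],"twist":[0,0.4,0.1],"fingers":1}]'; python3 mv.py .5175 .2175 .035 -43.4;python3 look.py 7;python3 wall.py 7
python3 - <<'E'
from bench import nets
for c in('top','side'):
  for l in('square_heel','x_leg_end','y_leg_end','square','frame_corner'): print(c,l,[(r['centre'],r['conf']) for r in nets.place_of(c,l) if r['centre'][1]>0])
E
```

```text
time: 12.28
position: [0.5188, 0.2183, 0.0346]
tool_rot: [0.596, 1.491, -0.592]
ft_force: [19.3, -14.8, 4.1]
grip_width: 0.101
t 12.2833 pos [0.5188 0.2183 0.0346] jaw yaw -43.52 xaxis [-0.001  0.004 -1.   ] w 0.10127739828069578 F [ 19.3 -14.8   4.1] T [-3.69 -4.38  0.01] q7 [ 0.24  0.4  -0.8   1.84  0.33  1.04 -1.45]
lin mm [-0.4 -1.5 -0.4] twist [-0.12 -0.2  -0.1 ]
top 219 0.68 0.6189 0.3112
top 136 -87.42 0.4286 0.1446
top inside angle 88.09872
side 411 1.46 0.6001 0.3143
side 399 -88.85 0.4283 0.163
side inside angle 90.307495
top square_heel []
top x_leg_end []
top y_leg_end []
top square []
top frame_corner []
side square_heel []
side x_leg_end []
side y_leg_end [([0.6064, 0.3055, 0.0394], 0.79), ([0.2985, 0.3434, -0.0006], 0.6)]
side square [([0.5195, 0.221, 0.0349], 0.9)]
side frame_corner [([0.4378, 0.2939, 0.0155], 0.83)]
```

Run:
```python
import cv2
p=cv2.imread('pics/side7.png'); cv2.imwrite('pics/side7z.png',cv2.resize(p[215:285,160:300],None,fx=5.6,fy=5.6,interpolation=cv2.INTER_CUBIC))
```

```text
(no output)
```

View pics/side7z.png

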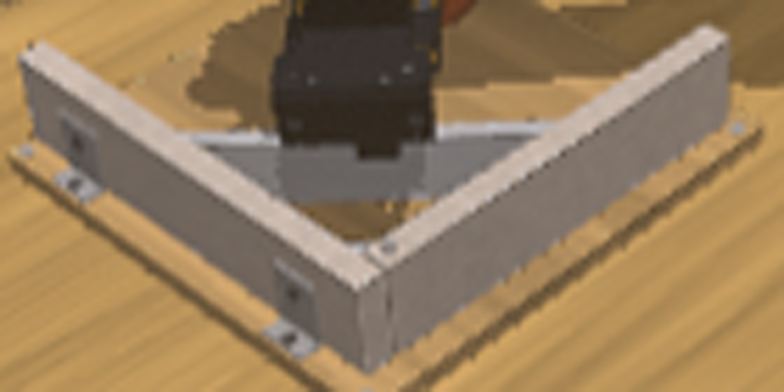

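View pics/top7c.png

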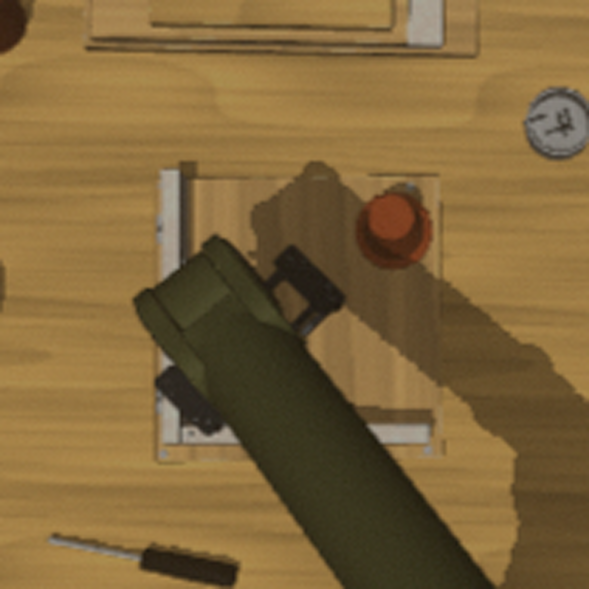

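Run:
```python
from h import *
for c,n in(('top','0'),('top','7'),('side','0'),('side','7')):
    d=np.load(f'pics/{c}{n}.npy'); X=cloud(c,d); zo=0.0005 if c=='top' else -.0035
    Z=X[...,2]-zo
    if n=='0':
        m=(Z>.0075)&(X[...,0]>.36)&(X[...,0]<.75)&(X[...,1]>-.01)&(X[...,1]<.38)&(Z<.08)
        nl,lab,st,_=cv2.connectedComponentsWithStats(m.astype(np.uint8)); k=1+np.argmax(st[1:,4]); q=X[lab==k][:,:2]
        # right edge (min y) and top edge(max x) & left, bottom: trimmed line fits
        for nm,ax,sg in(('-y edge',1,-1),('+x edge',0,1),('+y edge',1,1),('-x edge',0,-1)):
            o=1-ax; b=np.arange(q[:,o].min()+.02,q[:,o].max()-.02,.006)
            e=np.array([[t+.003,(sg*q[(q[:,o]>=t)&(q[:,o]<t+.006)][:,ax]).max()*sg] for t in b])
            p=np.polyfit(e[:,0],e[:,1],1); r=e[:,1]-np.polyval(p,e[:,0]); g=abs(r)<.004; p=np.polyfit(e[g,0],e[g,1],1)
            print(c,nm,'deg',np.degrees(np.arctan(p[0]))*(1 if ax else -1),'at mid',np.polyval(p,e[:,0].mean()),'rms',np.std(r))
    w=(Z>.068)&(Z<.083)
    for lo,hi in((.04,.06),(.06,.08),(.08,.1),(.1,.12),(.2,.22),(.22,.24),(.24,.26)):
        k=w&(X[...,1]>lo)&(X[...,1]<hi)&(X[...,0]>.39)&(X[...,0]<.51); a=X[k][:,0]
        if len(a)>10: print(c,n,(lo,hi),len(a),'min/max/mid',np.percentile(a,3).round(4),np.percentile(a,97).round(4),a.mean().round(4))
```

```text
top -y edge deg 2.12880914749954 at mid 0.03536386813994038 rms 0.0012570214649818895
top +x edge deg 1.7214514479049665 at mid 0.7020976016393179 rms 0.0015259779406045148
top +y edge deg 1.6769332742189262 at mid 0.33071244105329806 rms 0.0012226204816186334
top -x edge deg 2.004897094118383 at mid 0.40493993678389645 rms 0.000999734524645833
top 0 (0.04, 0.06) 24 min/max/mid 0.4582 0.4743 0.4662
top 0 (0.06, 0.08) 41 min/max/mid 0.4549 0.4706 0.4629
top 0 (0.08, 0.1) 35 min/max/mid 0.4514 0.4673 0.4593
top 0 (0.1, 0.12) 38 min/max/mid 0.4477 0.4639 0.4557
top 0 (0.2, 0.22) 40 min/max/mid 0.4307 0.4466 0.4389
top 0 (0.22, 0.24) 35 min/max/mid 0.4272 0.4431 0.4355
top 0 (0.24, 0.26) 37 min/max/mid 0.4238 0.4396 0.4325
top 7 (0.04, 0.06) 31 min/max/mid 0.4238 0.4396 0.4315
top 7 (0.06, 0.08) 35 min/max/mid 0.4236 0.4393 0.4317
top 7 (0.08, 0.1) 32 min/max/mid 0.4233 0.4391 0.4317
top 7 (0.24, 0.26) 26 min/max/mid 0.4206 0.4332 0.4254Traceback (most recent call last):
  File "<stdin>", line 12, in <module>
    raise TypeError("expected non-empty vector for x")
TypeError: expected non-empty vector for x
```

My side and top fits both suggest the wall and square may be turned about 0.3° past square, because the push on the loose wall was dominant. I'll shift the pressure toward the fixed wall and see where the yaw settles.

```bash
python3 -m creep '[{"linear":[0,0.0015,-0.0006],"twist":[0,0,0],"fingers":1},{"linear":[0,0.003,-0.0012],"twist":[-0.2,0,0.1],"fingers":1},{"linear":[0,0.0045,-0.002],"twist":[-0.4,0,0.1],"fingers":1},{"linear":[0,0.0057,-0.0028],"twist":[-0.4,0,0.1],"fingers":1},{"linear":[0,0.0057,-0.0028],"twist":[-0.4,0,0.1],"fingers":1},{"linear":[0,0.0057,-0.0028],"twist":[-0.4,0,0.1],"fingers":1}]'; python3 mv.py .5175 .2175 .035 -43.4;python3 -m creep '[{"linear":[0,0,0],"twist":[0,0,0],"fingers":1},{"linear":[0,0,0],"twist":[0,0,0],"fingers":1}]'; python3 mv.py .5175 .2175 .035 -43.4
```

```text
time: 13.38
position: [0.5189, 0.2184, 0.0345]
tool_rot: [0.585, 1.492, -0.597]
ft_force: [10.6, -26.6, 15.9]
grip_width: 0.106
t 13.3833 pos [0.5189 0.2184 0.0345] jaw yaw -43.27 xaxis [-0.006 -0.006 -1.   ] w 0.1055411708759149 F [ 10.6 -26.6  15.9] T [-6.34 -2.75 -0.04] q7 [ 0.23  0.41 -0.8   1.83  0.34  1.05 -1.46]
lin mm [-0.4 -1.6 -0.4] twist [ 0.13 -0.02  0.46]
time: 13.55
position: [0.5189, 0.2184, 0.0346]
tool_rot: [0.585, 1.492, -0.597]
ft_force: [11.6, -27.2, 17.3]
grip_width: 0.108
t 13.55 pos [0.5189 0.2184 0.0346] jaw yaw -43.27 xaxis [-0.006 -0.005 -1.   ] w 0.10807176912005974 F [ 11.6 -27.2  17.3] T [-6.27 -2.76 -0.01] q7 [ 0.23  0.41 -0.8   1.83  0.34  1.05 -1.46]
lin mm [-0.4 -1.6 -0.4] twist [ 0.14 -0.02  0.45]
```

```bash
python3 -m creep '[{"linear":[0,-0.0007,-0.0007],"twist":[0,0,0.2],"fingers":1},{"linear":[-0.0005,-0.0014,-0.0014],"twist":[0.1,0,0.4],"fingers":1},{"linear":[-0.0005,-0.0018,-0.0018],"twist":[0.1,0,0.4],"fingers":1},{"linear":[-0.0005,-0.0018,-0.0018],"twist":[0.1,0,0.4],"fingers":1},{"linear":[-0.0005,-0.0018,-0.0018],"twist":[0.1,0,0.4],"fingers":1}]'; python3 mv.py .5175 .2175 .035 -43.4; python3 look.py 8; python3 wall.py 8
```

```text
time: 13.97
position: [0.5191, 0.2185, 0.0346]
tool_rot: [0.595, 1.485, -0.589]
ft_force: [20.2, -24.7, 6.4]
grip_width: 0.109
t 13.9667 pos [0.5191 0.2185 0.0346] jaw yaw -43.4 xaxis [ 0.004  0.002 -1.   ] w 0.10922884715660333 F [ 20.2 -24.7   6.4] T [-5.78 -4.54 -0.04] q7 [ 0.24  0.4  -0.81  1.84  0.33  1.04 -1.46]
lin mm [-0.4 -1.8 -0.4] twist [-0.    0.08 -0.25]
top 219 -0.2 0.5788 0.3116
top 134 -87.32 0.4298 0.1322
top inside angle 87.12029
side 405 1.07 0.5795 0.3141
side 401 -88.65 0.4275 0.1782
side inside angle 89.718925
```

View pics/side8.png

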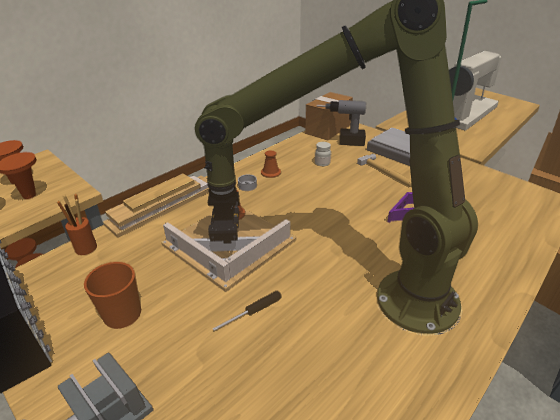

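View pics/top8.png

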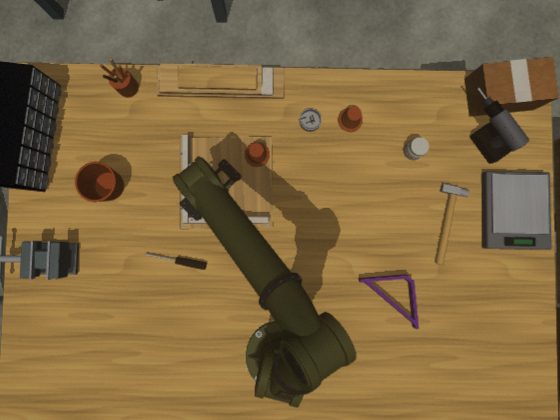

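In both views the square is in the corner and the walls look square: free end at (290,225) in the side view and (270,218) in the top view. The funnel at (257,153) and the other things haven't moved. The pose stays still while the forces hold at about 20 N and 25 N, so I'm handing in.

Run:
```python
from bench import job,readout
print(job.close_job()); s=readout.get_state(); print(s['time'],s['position'],s['ft_force'],s['grip_width'])
```

```text
the job is handed in; nothing more can be done
None
the job is handed in; nothing more can be done
```

I laid the square flat on the baseboard and slid it into the corner. Its x leg pushed the loose wall out to about a right angle. I handed in at about 14 s, still gripping and pressing.

**Last checks**
- **Pressing:** the wrist force was about 25 N toward the fixed wall, 20 N toward the loose wall, and about 6 N up from the board. Over the last three pushes the tool position stayed within about 0.3 mm while the forces changed, so the square was bearing on both walls.
- **Tool:** it was upright to about 0.3°.
- **Other things:** in the last pictures the clay model, the purple look-alike and the other things stood where they were.

**Where the checks disagree**
- **Wall angle:** the side camera gave 90.3° and then 89.7° between the walls. The top camera gave 87–88°, because the arm hid most of both walls.
- **Possible small gap:** a partial check against the board edges suggested the loose wall could be 0.3–0.4° past square. At the leg's end that would be a gap of up to about 1 mm. I shifted the push toward the fixed wall to reduce it, but neither camera could see the leg ends to confirm they are flush.

**A slip:** my first two moves gave millimetres where the tool takes metres. The per-row limit capped them, so the arm overshot in free air and I corrected it before the grasp.

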